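Index the drilling fixture to the unloading station and hold the work lock open

TASK

On the green drilling fixture, lift the black index pin, turn the head round until that pin stands at the hole with the orange plug, and let it drop fully home there and let go of it. Then pull the blue work-lock pin all the way up and finish while still holding it up with the gripper, so that a workmate can slide the pallet out; leave the other things on the bench where they are.

Things in the scene. Friction and masses are not known exactly. Their poses are not given: they have to be found in the camera images.
- indexer: green indexing fixture bolted to the bench: round foot 256 mm across and 12 mm high, index plate 196 mm across with its top 40 mm above the bench. Origin at the centre of its underside; the head turns about its z. Three holes in the plate, 80 mm from that axis: home hole towards the fixture's own -x, one 60 degrees to each side
- turn_head (a joint): angle of the head on the fixture, rad: 0 with the index pin over the home hole (as at the start), positive anticlockwise seen from above, stops at about +-1.26; the outer holes are at +-1.047. Friction about 0.12 N m, it stays where it is left.
- work_top (a point): top centre of the work, on the head's turning axis, 126 mm above the bench: a wooden block 38 x 42 mm on a plywood pallet 64 x 62 mm (pallet top at 70 mm). It stands in the middle of the head, a green bar 196 mm long and 34 mm wide (top 60 mm above the bench) with the black index knob at one end and the blue lock knob at the other
- index_pin (a joint): lift of the black-knobbed index pin, m: 0 fully home in a hole, 0.015 at its upper stop. It must be up more than 0.010 to leave the hole. A spring drives it down: about 5.5 N when home, 9 N at the top. Let go between holes it rides on the plate at 0.010 and drops by itself into the next hole that it meets (10 mm pin with a round end, 13 mm hole)
- index_knob: black round knob of the index pin, 29 mm in diameter and 26 mm tall; origin at its centre, 96 mm above the bench when home; 80 mm from the fixture's axis, turning with the head; x axis along the bar towards the lock pin, z up. 23 mm free below it down to the bar, apart from its stem and a sleeve 24 mm across that rises 12 mm from the bar
- lock_pin (a joint): lift of the blue-knobbed work-lock pin, m: 0 fully home, through the pallet's tongue; 0.010 and more is clear of the tongue; 0.015 at its upper stop. A spring drives it down: about 5.5 N when home, 9 N at the top; it falls back when let go
- lock_knob: blue round knob of the work-lock pin, 29 mm in diameter and 26 mm tall; origin at its centre, 114 mm above the bench when home; on the other end of the bar, 80 mm from the fixture's axis, opposite the black knob. Below it a steel bridge 48 mm wide (across the bar), its top 82 mm above the bench, with a sleeve 24 mm across and 6 mm high on it
- orange_plug: orange round plug, 20 mm across and 8 mm high, on the foot's rim 114 mm from the axis, in line with the outer hole that it marks: the unloading station; origin at the centre of its underside, 12 mm above the bench
- white_plug: white round plug of the same size, marking the other outer hole (drilling station)
- drill: bystander: cordless drill, orange and black, lying on its side, about 240 mm long with its bit, 60 mm high, handle and battery to the side; origin under its barrel
- jar: bystander: yellow jar with black cap, 60 mm across, 75 mm tall, beside the fixture; origin at the centre of its underside
- glue_bottle: bystander: white glue bottle with red cap, 56 mm across, 150 mm tall; origin at the centre of its underside
- wood_block: bystander: pale wooden block 90 x 45 x 30 mm lying beside the fixture; origin at the centre of its underside
- screwdriver: bystander: red screwdriver, 180 mm long, lying beside the fixture; origin under its middle
- tape_roll: bystander: yellow roll of tape lying flat, 90 mm across, 24 mm high; origin at the centre of its underside
- wood_stick: bystander: brown square stick 140 x 18 x 18 mm lying flat; origin at the centre of its underside
- brush_cup: bystander: blue ceramic cup with brushes, 72 mm across, 150 mm tall; origin at the centre of its underside

How it is judged:
By the outcome, as a careful person would: the job done as asked, in the order asked, and still so for the second after the job is handed in, while the arm keeps its last pose, push and grip.
It also fails if it takes over 48 s, if anything falls off the work surface, if the arm or the gripper's body presses on something with over 40 N, if the wrist force passes 120 N, or if a joint passes its speed limit or range.

ROBOT

A 7-joint arm with a two-finger parallel gripper is mounted at the origin on the work surface. World frame = base frame: x ahead of the robot, y to its left, z up, the work surface at z = 0. Lengths are in m, angles in rad, forces in N, time in s.
With the tool pointing down it reaches from about 0.425 to 0.925 m from the base axis. Payload 6.8 kg.
Tool frame: the origin (TCP) lies at the very end of the fingers, on their centre line; the grasp point (between the pads) lies 19 mm behind it; z points along the fingers, y is the direction in which the jaws open and shut (so a half turn about z gives the same grasp; the last joint's range is limited). The gripper opens to 85 mm and grips with 20 to 120 N. Pads are 22 mm wide; open, the fingers measure 114 mm over their backs; the gripper's body (76 mm by 85 mm) begins 54 mm behind the grasp point. The pads swing forward as they close: fully open they stand 13 mm farther back than shut.
Start: joints at [-1.377, 0.477, 0.022, 1.555, -0.011, 1.109, -0.083], TCP at [0.201, 0.645, 0.231] pointing down, gripper open.
Joint ranges: [-2.96, 2.96], [-0.34, 2.1], [-1.41, 1.46], [0.24, 2.44], [-1.37, 4.51], [0.17, 1.92], [-2.96, 2.96]. Speed limits (rad/s): [2.39, 2.39, 3.14, 3.14, 3.14, 3.14, 3.14].

INTERFACE

Orientations are given as a unit quaternion [w, x, y, z].
In Python, from station import bot gives the robot as it stands.
- The arm moves only by the tool move_arm, never from a script. Its argument "commands" is text: rows parted by semicolons, each of 7 numbers parted by spaces: the opening, from 0 (shut) to 1 (fully open), then the shift along the tool's x, y, z in cm, then the turn, a rotation vector about the tool's x, y, z in degrees. In form: gripper tx ty tz rx ry rz; .... A call has 1 to 12 rows; each row shifts and turns the commanded pose from where the row before left it, along the tool's axes as they then stand; what a row does not reach is not made up. A row lasts 1/12 s, in which the tool goes at most 41.7 mm and 7.16 degrees, less where a joint would pass 70% of its speed; a pose out of reach is approached as far as the arm can. A call with a gripper value outside its range is refused whole. The fingers move at their own pace and stop on an object; "force" is the grip in N (left out, the last holds). Time passes only in rows, so rows that do not move let the fingers close. It gives the time, the measured TCP pose, the force and the opening at its end, in the units of the state.
- bot.get_obs(): the state, without advancing time (a new reading comes with each control period).
- bot.read_camera(name): name is "scene" or "top" or "wrist"; returns a dict with "img" (420x560x3 uint8, red, green, blue), "K" (3x3 intrinsics, pixels), "distortion" ([k1, k2, p1, p2, k3] as OpenCV has them; the pictures are not rectified), "rvec" (rotation vector, rad) and "tvec" (3), from world to camera coordinates, as OpenCV has them; the wrist camera has in their place "hand_eye" (4x4, takes a point from camera to tool coordinates, whose origin is the TCP and whose axes are the flange's). Camera axes: x right, y down, z forward; pixel columns grow to the right and rows downward; lengths in m; the calibration is good to about 2 mm. A picture is of the moment at which its call begins: read the wrist's pose just before it. There is no depth.
- bot.hand_in(): hands the job in, once; it reports no verdict.
The state is a dict: "t": time; "q": joint angles; "joint_vel": joint speeds; "joint_torque": joint torques, N m; "eef_pos": TCP position; "tool_rot": TCP orientation; "contact_force": force on the tool from outside, world axes, zero at the start; "torque": the same for the moment, N m; "gripper_width": opening from 0.0 (shut) to 1.0 (fully open).
Only numpy, scipy, OpenCV 4.12 (cv2) and the standard library are available. Lean on these libraries where they do the work, as an engineer would, in place of code of your own. Each camera call takes 0.05 s, during which the arm holds its last target. There are 200 camera calls.

## Working session

There is one attempt and no reset: what is moved stays moved. The work goes in short steps, Python scripts to look and compute and a tool call to move; the robot and the scene stay as the last step left them, time stands still between calls to the robot, and variables do not carry over. Pictures are saved under pics/ and viewed, about 8 in all and at most 12, crops included, and the job is handed in when it is done.

Besides the shell and the picture viewer there is one more tool, called after "Request:" in YAML: its name, and indented under it one key for each argument. move_arm: Moves the arm, as the interface text tells. Its arguments: {"type":"object","properties":{"commands":{"type":"string"},"force":{"type":"number"}},"required":["commands"]}

```bash
mkdir -p pics; ls
python3 - <<'E'
from station import bot
import cv2
o=bot.get_obs();print({k:o[k] for k in('t','eef_pos','tool_rot','gripper_width','contact_force')})
for n in('scene','top'):
    c=bot.read_camera(n);cv2.imwrite(f'pics/{n}0.png',cv2.cvtColor(c['img'],cv2.COLOR_RGB2BGR))
E
```

```text
pics
{'t': 0.0, 'eef_pos': array([0.20042812, 0.64395073, 0.23033694]), 'tool_rot': array([-8.95786405e-05,  1.50287489e-01,  9.88641921e-01, -9.02690241e-04]), 'gripper_width': 0.9980010866404536, 'contact_force': array([-0.1792079 , -0.24113231,  0.18413246])}
```

View pics/scene0.png

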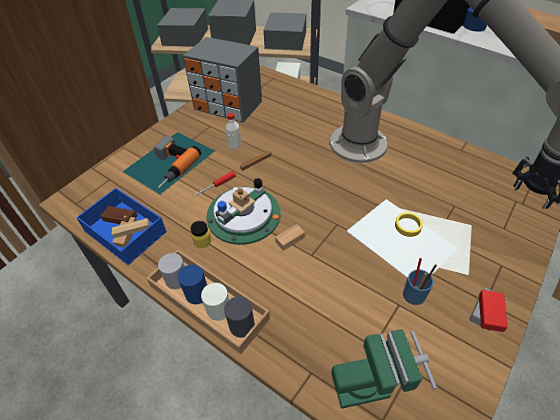

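View pics/top0.png

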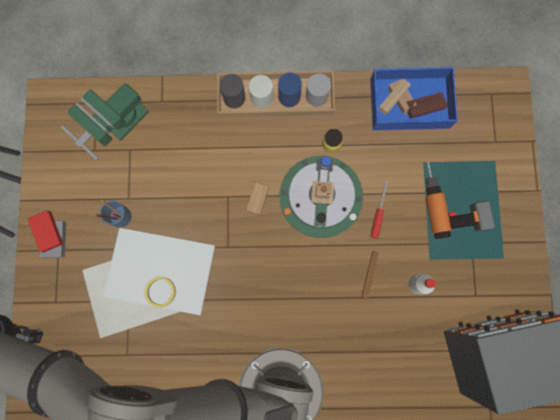

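The top view shows the fixture at about (321,195), the black knob at (321,218), blue at (326,162), the orange plug at (288,211) and white at (353,217). The head will have to turn clockwise, with the pin going from near the robot towards +y. I'll enlarge both views.

```bash
cat > h.py <<'E'
import numpy as np,cv2
from station import bot
def P(c):
    R=cv2.Rodrigues(np.array(c['rvec'],float))[0];return R,np.array(c['tvec'],float).ravel()
def wristP(c,o):
    w,x,y,z=o['tool_rot'];from scipy.spatial.transform import Rotation as Ro
    T=np.eye(4);T[:3,:3]=Ro.from_quat([x,y,z,w]).as_matrix();T[:3,3]=o['eef_pos'];W=np.linalg.inv(T@np.array(c['hand_eye']));return W[:3,:3],W[:3,3]
def ray(c,RT,uv):
    R,t=RT;p=cv2.undistortPoints(np.array([[uv]],float),np.array(c['K'],float),np.array(c['distortion'],float))[0,0]
    d=R.T@np.array([p[0],p[1],1]);return -R.T@t,d/np.linalg.norm(d)
def tri(rs):
    A=sum(np.eye(3)-np.outer(d,d) for o,d in rs);b=sum((np.eye(3)-np.outer(d,d))@o for o,d in rs);X=np.linalg.solve(A,b)
    return X,[np.linalg.norm(np.cross(X-o,d)) for o,d in rs]
def plane(r,z):
    o,d=r;return o+d*(z-o[2])/d[2]
E
python3 - <<'E'
import cv2,numpy as np
a=cv2.imread('pics/scene0.png')[170:250,200:290];b=cv2.imread('pics/top0.png')[150:240,275:370]
f=lambda i,s:cv2.resize(i,None,fx=s,fy=s,interpolation=cv2.INTER_CUBIC)
A=f(a,4);B=f(b,4);h=max(A.shape[0],B.shape[0])
pad=lambda x:cv2.copyMakeBorder(x,0,h-x.shape[0],0,0,0)
cv2.imwrite('pics/crop0.png',np.hstack([pad(A),pad(B)]));print(A.shape,B.shape)
E
```

```text
(320, 360, 3) (360, 380, 3)
```

View pics/crop0.png

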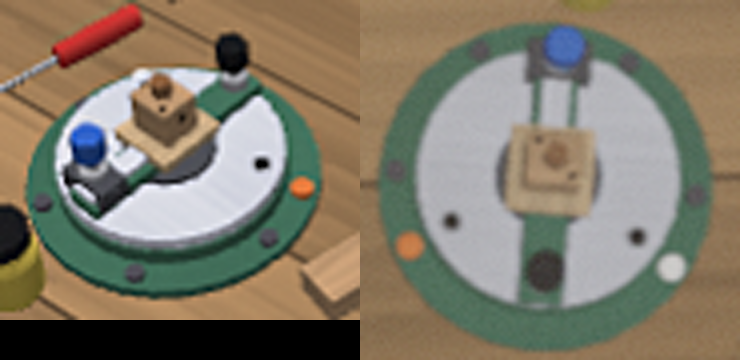

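The crop shows the scene pixels black (257.6,182.1), blue (221.6,205.8) and orange (275.1,216.4). In the top view they are black (320.9,216.7), blue (326.1,161.2), orange (286.9,211.1), white (352.5,216.5) and foot centre (320.9,196.4).

Run:
```python
from h import *
s=bot.read_camera('scene');t=bot.read_camera('top');Ps,Pt=P(s),P(t)
for n,a,b in(('black',(257.6,182.1),(320.9,216.7)),('blue',(221.6,205.8),(326.1,161.2)),('orange',(275.1,216.4),(286.9,211.1))):
    X,e=tri([ray(s,Ps,a),ray(t,Pt,b)]);print(n,X.round(4),np.round(e,4))
r=lambda uv,z:plane(ray(t,Pt,uv),z).round(4)
print('foot',r((320.9,196.4),.012),'black',r((320.9,216.7),.109),'blue',r((326.1,161.2),.127),'or',r((286.9,211.1),.02),'wh',r((352.5,216.5),.02))
# view of the jar, wood block, screwdriver
for n,uv,z in(('jar',(334,137),.075),('block',(257,198),.03),('scr',(378,222),.02),('stick',(370,275),.018)):print(n,r(uv,z))
o=bot.get_obs();c=bot.read_camera('wrist');print(np.array(c['hand_eye']).round(3),o['t'])
```

```text
black [ 0.4879 -0.1244  0.0995] [0.0019 0.0019]
blue [ 0.647  -0.1432  0.112 ] [0.0024 0.0024]
orange [ 0.5199 -0.0293  0.0157] [0.0014 0.0014]
foot [ 0.5645 -0.135   0.012 ] black [ 0.4876 -0.1252  0.109 ] blue [ 0.6446 -0.1437  0.127 ] or [ 0.52   -0.0304  0.02  ] wh [ 0.4996 -0.227   0.02  ]
jar [ 0.7317 -0.1746  0.075 ]
block [0.5602 0.059  0.03  ]
scr [ 0.4815 -0.3024  0.02  ]
stick [ 0.3244 -0.2713  0.018 ]
[[-0.    -0.953 -0.301  0.078]
 [ 1.    -0.    -0.     0.   ]
 [-0.    -0.301  0.953 -0.142]
 [ 0.     0.     0.     1.   ]] 0.2
```

Request:
move_arm:
  commands: "1 -2.5 -2.4 0 0 0 0;1 -2.5 -2.4 0 0 0 0;1 -2.5 -2.4 0 0 0 0;1 -2.5 -2.4 0 0 0 0;1 -2.5 -2.4 0 0 0 0;1 -2.5 -2.4 0 0 0 0;1 -2.5 -2.4 0 0 0 0;1 -2.5 -2.4 0 0 0 0;1 -2.5 -2.4 0 0 0 0;1 -2.5 -2.4 0 0 0 0;1 -2.5 -2.4 0 0 0 0;1 -2.5 -2.4 0 0 0 0"
  force: 60

```text
t: 1.25
eef_pos: [0.402, 0.2787, 0.2315]
tool_rot: [0.0, 0.15, 0.989, 0.0]
contact_force: [1.0, 1.1, -0.3]
gripper_width: 1.0
```

Request:
move_arm:
  commands: "1 -1.9 -2.9 0 0 0 0;1 -1.9 -2.9 0 0 0 0;1 -1.9 -2.9 0 0 0 0;1 -1.9 -2.9 0 0 0 0;1 -1.9 -2.9 0 0 0 0;1 -1.9 -2.9 0 0 0 0;1 -1.9 -2.9 0 0 0 0;1 -1.9 -2.9 0 0 0 0;1 -1.9 -2.9 0 0 0 0;1 -1.9 -2.9 0 0 0 0;1 -1.9 -2.9 0 0 0 0;1 -1.9 -2.9 0 0 0 0"

```text
t: 2.25
eef_pos: [0.5159, -0.1213, 0.2314]
tool_rot: [0.0, 0.15, 0.989, 0.0]
contact_force: [1.4, 0.7, 0.2]
gripper_width: 1.001
```

Request:
move_arm:
  commands: "1 0 0 0 0 0 -5;1 0 0 0 0 0 -5;1 0 0 0 0 0 0;1 0 0 0 0 0 0"

```text
t: 2.58
eef_pos: [0.5156, -0.1196, 0.2312]
tool_rot: [-0.0, 0.065, 0.998, 0.0]
contact_force: [0.1, -0.9, -0.0]
gripper_width: 1.0
```

Run:
```python
from h import *
o=bot.get_obs();c=bot.read_camera('wrist');R=wristP(c,o)
print(o['t'],o['eef_pos'],o['tool_rot'],o['contact_force'],o['q'].round(2))
for X in((.489,-.1248,.109),(.6455,-.1435,.127),(.52,-.03,.02)):
    print(cv2.projectPoints(np.array([X]),cv2.Rodrigues(R[0])[0],R[1],np.array(c['K'],float),np.array(c['distortion'],float))[0].ravel().round(1))
cv2.imwrite('pics/w1.png',cv2.cvtColor(c['img'],cv2.COLOR_RGB2BGR))
```

```text
2.5833 [ 0.51562097 -0.1195951   0.23121286] [-8.25074335e-05  6.48023270e-02  9.97898110e-01  1.16971376e-04] [ 0.13319497 -0.87302939 -0.04026397] [-0.27  0.25  0.46  1.93 -0.13  0.99  1.68]
[268.5 167.2]
[271.9 358.8]
[369.8 168.1]
```

View pics/w1.png

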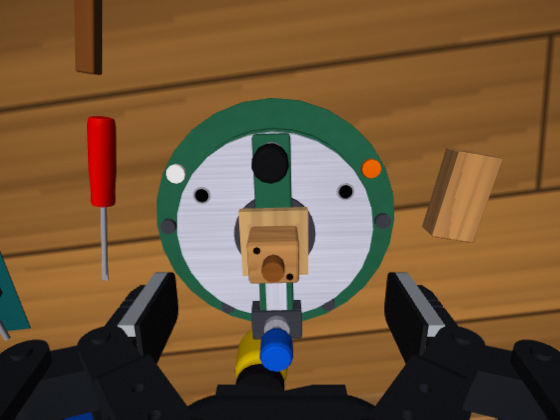

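The wrist view shows the black knob's top centre at (269,161), the blue top at (277,358), the orange plug at (371.5,168.5) and white at (175.5,173.5). The foot spans columns 157–394.

Run:
```python
from h import *
s=bot.read_camera('scene');t=bot.read_camera('top');c=bot.read_camera('wrist');o=bot.get_obs();Pw=wristP(c,o)
V=dict(black=((257.6,182.1),(320.9,216.7),(269,161),.109),blue=((221.6,205.8),(326.1,161.2),(277,358),.127),orange=((275.1,216.4),(286.9,211.1),(371.5,168.5),.02),white=(None,(352.5,216.5),(175.5,173.5),.02))
for n,(a,b,w,z) in V.items():
    rw=ray(c,Pw,w);X,e=tri([rw,ray(t,P(t),b)]);print(n,'tri',X.round(4),np.round(e,4),'w',plane(rw,z).round(4))
```

```text
black tri [ 0.4903 -0.1261  0.0825] [0.0017 0.0017] w [ 0.4845 -0.1234  0.109 ]
blue tri [ 0.6443 -0.141   0.1285] [0.0026 0.0026] w [ 0.6455 -0.1385  0.127 ]
orange tri [ 0.5183 -0.0303  0.0301] [0.0001 0.0001] w [ 0.5205 -0.0279  0.02  ]
white tri [ 0.5034 -0.2298 -0.0006] [0.0007 0.0007] w [ 0.5005 -0.2231  0.02  ]
```

Request:
move_arm:
  commands: "1 0 0 0 0 0 -1.4;1 0.7 -0.2 2 0 0 0;1 0.7 -0.2 2 0 0 0;1 0.7 -0.2 2.5 0 0 0;0.8 0.7 -0.2 2.5 0 0 0;0.8 0 0 2 0 0 0;0.8 0 0 2 0 0 0;0.8 0 0 2.1 0 0 0;0.8 0 0 0 0 0 0;0.8 0 0 0 0 0 0"

```text
t: 3.62
eef_pos: [0.4864, -0.1246, 0.0799]
tool_rot: [-0.001, 0.051, 0.999, -0.0]
contact_force: [-0.2, -0.1, 0.4]
gripper_width: 0.801
```

Run:
```python
from h import *
o=bot.get_obs();c=bot.read_camera('wrist')
print(o['t'],o['eef_pos'],o['tool_rot'],o['contact_force'],o['gripper_width'])
cv2.imwrite('pics/w2.png',cv2.cvtColor(c['img'],cv2.COLOR_RGB2BGR))
```

```text
3.6167 [ 0.4863971  -0.12461433  0.07988207] [-1.11325645e-03  5.11582847e-02  9.98689936e-01 -3.90013916e-05] [-0.21168189 -0.08906528  0.3708793 ] 0.8005760410314952
```

View pics/w2.png

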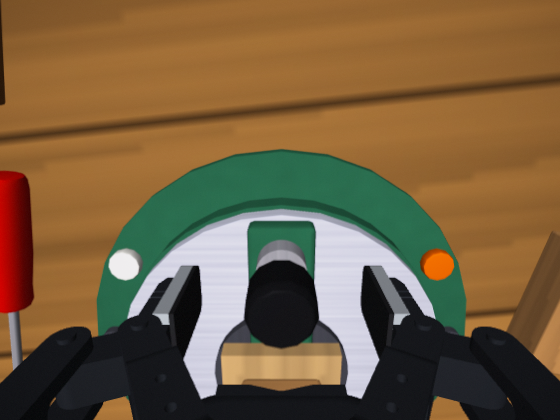

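The knob at (281,305) is centred between the pads, whose midpoint is about column 281. I'll close on it.

Request:
move_arm:
  commands: "0.2 0 0 0 0 0 0;0.2 0 0 0 0 0 0;0.1 0 0 0 0 0 0;0.1 0 0 0 0 0 0;0.1 0 0 0 0 0 0;0.1 0 0 0 0 0 0;0.1 0 0 0 0 0 0;0.1 0 0 0 0 0 0"
  force: 60

```text
t: 4.33
eef_pos: [0.4877, -0.1248, 0.0815]
tool_rot: [0.001, 0.051, 0.999, 0.0]
contact_force: [-1.1, 1.7, 8.8]
gripper_width: 0.316
```

Request:
move_arm:
  commands: "0.1 0 0 -0.4 0 0 0;0.1 0 0 -0.4 0 0 0;0.1 0 0 -0.4 0 0 0;0.1 0 0 -0.3 0 0 0;0.1 0 0 0 0 0 0;0.1 0 0 0 0 0 0"

```text
t: 4.83
eef_pos: [0.4877, -0.1248, 0.0955]
tool_rot: [0.001, 0.051, 0.999, -0.0]
contact_force: [6.8, -0.4, -9.5]
gripper_width: 0.314
```

Request:
move_arm:
  commands: "0.1 -0.01 0.42 0 0 0 3;0.1 -0.01 0.42 0 0 0 3;0.1 -0.01 0.42 0 0 0 3;0.1 -0.01 0.42 0 0 0 3;0.1 -0.01 0.42 0 0 0 3;0.1 -0.01 0.42 0 0 0 3;0.1 -0.01 0.42 0 0 0 3;0.1 -0.01 0.42 0 0 0 3;0.1 -0.01 0.42 0 0 0 3;0.1 -0.01 0.42 0 0 0 3;0.1 0 0 0 0 0 0"

```text
t: 5.75
eef_pos: [0.5026, -0.0854, 0.0952]
tool_rot: [0.001, 0.309, 0.951, -0.0]
contact_force: [4.8, -1.2, -8.9]
gripper_width: 0.316
```

Request:
move_arm:
  commands: "0.1 -0.01 0.42 0 0 0 3;0.1 -0.01 0.42 0 0 0 3;0.1 -0.01 0.42 0 0 0 3;0.1 -0.01 0.42 0 0 0 3;0.1 -0.01 0.42 0 0 0 3;0.1 -0.01 0.42 0 0 0 3;0.1 -0.01 0.42 0 0 0 3;0.1 -0.01 0.42 0 0 0 3;0.1 -0.01 0.42 0 0 0 3;0.1 -0.01 0.42 0 0 0 3;0.1 0 0 0 0 0 0;0.1 0 0 0 0 0 0"

```text
t: 6.75
eef_pos: [0.5343, -0.0594, 0.095]
tool_rot: [0.0, 0.543, 0.84, -0.0]
contact_force: [5.6, -0.9, -9.9]
gripper_width: 0.313
```

Run:
```python
from h import *
o=bot.get_obs();print(o['t'],o['eef_pos'],o['tool_rot'],o['contact_force'],o['torque'])
p0=np.array([.4877,-.1248]);p=o['eef_pos'][:2]
for C in((.566,-.1327),(.5672,-.1332)):
    C=np.array(C);a=lambda v:np.degrees(np.arctan2(*(v-C)[::-1]));print('turned',a(p)-a(p0),np.linalg.norm(p-C),np.linalg.norm(p0-C))
ims=[bot.read_camera(n)['img'] for n in('scene','top')]
A=cv2.resize(ims[0][165:255,200:295],None,fx=4,fy=4,interpolation=cv2.INTER_CUBIC);B=cv2.resize(ims[1][150:240,275:370],None,fx=4,fy=4,interpolation=cv2.INTER_CUBIC)
cv2.imwrite('pics/st2.png',cv2.cvtColor(np.hstack([A,B]),cv2.COLOR_RGB2BGR))
```

```text
6.75 [ 0.53434692 -0.05937715  0.09501611] [ 3.08967493e-04  5.43315188e-01  8.39528727e-01 -1.64465097e-04] [ 5.55643158 -0.85785196 -9.87428131] [-0.08990317 -1.12979606  0.25641105]
turned -60.889097262107654 0.0798633710396945 0.07869752219733471
turned -59.97818168469138 0.08080308336686481 0.07994254186601776
```

View pics/st2.png

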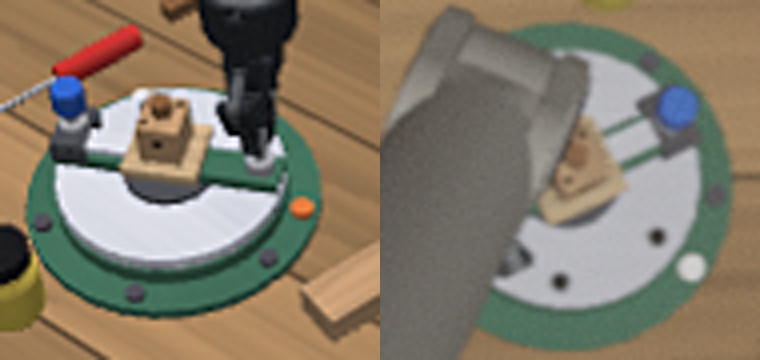

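The head has turned by about 60°: the bar points at the orange plug in the scene view, and the home hole is now open in the top view at (560,282). I'll lower the pin.

Request:
move_arm:
  commands: "0.1 0 0 0.3 0 0 0;0.1 0 0 0.3 0 0 0;0.1 0 0 0.3 0 0 0;0.1 0 0 0 0 0 0;0.1 0 0 0 0 0 0"

```text
t: 7.27
eef_pos: [0.5343, -0.0594, 0.0861]
tool_rot: [0.0, 0.543, 0.839, 0.0]
contact_force: [5.7, -0.0, -6.4]
gripper_width: 0.313
```

The pin is at about 4.6 mm lift, below the 10 mm plate level, and only the spring force shows, so it is in the hole. I'll lower it home and release.

Request:
move_arm:
  commands: "0.1 0 0 0.2 0 0 0;0.1 0 0 0.25 0 0 0;0.1 0 0 0 0 0 0;0.5 0 0 0 0 0 0;0.8 0 0 0 0 0 0;0.8 0 0 0 0 0 0;0.8 0 0 0 0 0 0;0.8 0 0 0 0 0 0;0.8 0 0 0 0 0 0"

```text
t: 8.02
eef_pos: [0.5337, -0.0597, 0.0818]
tool_rot: [-0.0, 0.544, 0.839, -0.0]
contact_force: [-0.2, -0.6, 0.3]
gripper_width: 0.805
```

Run:
```python
from h import *
o=bot.get_obs();c=bot.read_camera('wrist')
print(o['t'],o['eef_pos'],o['tool_rot'],o['contact_force'],o['gripper_width'],o['q'].round(2))
cv2.imwrite('pics/w3.png',cv2.cvtColor(c['img'],cv2.COLOR_RGB2BGR))
```

```text
8.0167 [ 0.53370582 -0.05974867  0.08180005] [-1.68859690e-04  5.43975684e-01  8.39100962e-01 -5.85811644e-05] [-0.1833896  -0.56740181  0.25553215] 0.8049550776950113 [-0.5   0.53  0.64  2.04 -0.47  0.72  0.86]
```

View pics/w3.png

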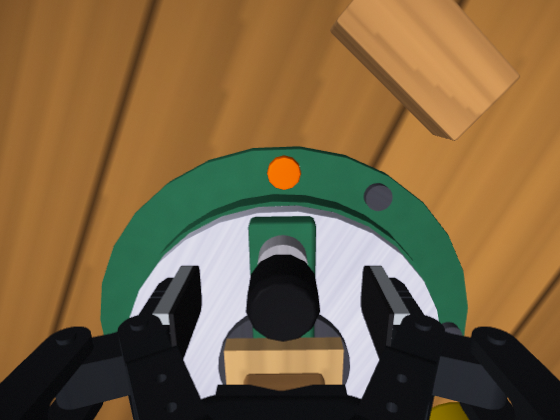

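The orange plug at (284,173) is in line with the bar, and the knob sits between the pads at (282,298), much as it did when home. Next I'll go up over the work to the blue knob.

Request:
move_arm:
  commands: "1 0 0 -2 0 0 0;1 0 0 -2.5 0 0 0;1 0 0 -3 0 0 0;1 0 0 -3 0 0 0;1 -2 0 0 0 0 0;1 -2.5 0 0 0 0 0;1 -2.5 0 0 0 0 0;1 -2.5 0 0 0 0 0;1 -2.5 0 0 0 0 0;1 -2 0 0 0 0 0;1 -2 0 0 0 0 0;1 0 0 0 0 0 0"

```text
t: 9.07
eef_pos: [0.5996, -0.2103, 0.1871]
tool_rot: [0.001, 0.546, 0.838, -0.001]
contact_force: [-1.3, -1.0, 0.9]
gripper_width: 0.999
```

Run:
```python
from h import *
o=bot.get_obs();c=bot.read_camera('wrist');s=bot.read_camera('scene')
print(o['t'],o['eef_pos'],o['tool_rot'],o['contact_force'],o['gripper_width'])
A=cv2.resize(s['img'][165:255,195:295],None,fx=4.6,fy=4.6,interpolation=cv2.INTER_CUBIC)
B=c['img'][:,110:450];A=cv2.copyMakeBorder(A,0,420-A.shape[0],0,0,0)if A.shape[0]<420 else A[:420]
cv2.imwrite('pics/w4.png',cv2.cvtColor(np.hstack([B,A]),cv2.COLOR_RGB2BGR))
```

```text
9.0667 [ 0.59956833 -0.21031826  0.18711076] [ 0.00123412  0.54570036  0.83797877 -0.00108732] [-1.28078832 -0.99034457  0.89973226] 0.9990768681130651
```

View pics/w4.png

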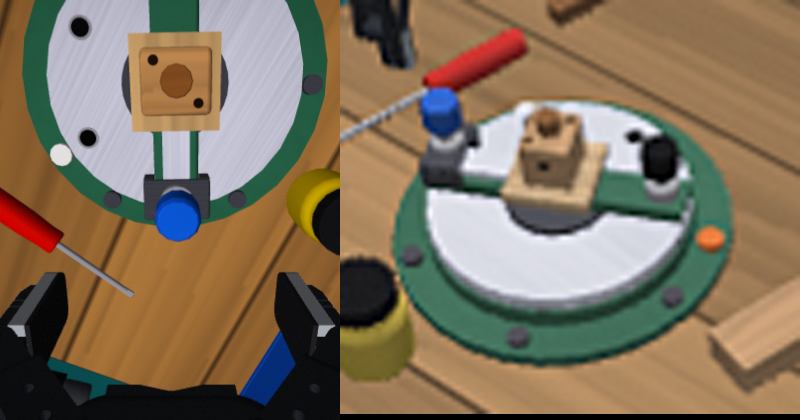

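The left half shows the blue knob's top at about full-image pixel (288,218), with the pads centred on about column 281. In the right half the black knob is seated and released at crop (319,157), i.e. scene (264,199).

Run:
```python
from h import *
c=bot.read_camera('wrist');o=bot.get_obs();Pw=wristP(c,o);print(o['eef_pos'])
from scipy.spatial.transform import Rotation as Ro
w,x,y,z=o['tool_rot'];R=Ro.from_quat([x,y,z,w]).as_matrix()
X=plane(ray(c,Pw,(288,218)),.127);print('blue',X,'tool delta',R.T@(X-o['eef_pos']))
s=bot.read_camera('scene');r,t=P(s)
for z in(.096,.106):
  p=cv2.projectPoints(np.array([[.5345,-.0598,z]]),s['rvec'],s['tvec'],np.array(s['K']),np.array(s['distortion']))[0].ravel();print(z,p,(p-[195,165])*4.6+[340,0])
```

```text
[ 0.59891221 -0.20528272  0.18643138]
blue [ 0.5993339  -0.19653041  0.127     ] tool delta [0.00776421 0.00399082 0.05943619]
0.096 [263.63438529 198.99341576] [655.71817233 156.36971251]
0.106 [263.45720022 196.88703408] [654.90312101 146.68035676]
```

Black matches the home height: predicted crop (656,156), seen (659,157). The arm was still settling during the last wrist picture, so I'll re-measure blue by colour now.

Run:
```python
from h import *
from scipy.spatial.transform import Rotation as Ro
o=bot.get_obs();c=bot.read_camera('wrist');Pw=wristP(c,o);print(o['eef_pos'])
i=c['img'].astype(int);m=((i[...,2]>120)&(i[...,2]>i[...,0]*2)&(i[...,2]-i[...,1]>60)).astype('uint8')
n,l,st,ce=cv2.connectedComponentsWithStats(m)
w,x,y,z=o['tool_rot'];R=Ro.from_quat([x,y,z,w]).as_matrix()
for k in range(1,n):
    if st[k][4]>300:
        X=plane(ray(c,Pw,ce[k]),.114);print(st[k],ce[k],X,'tool',R.T@(X-o['eef_pos']))
```

```text
[ 0.59898814 -0.20465726  0.18648255]
[ 262  204   44   47 1486] [282.92597577 228.5410498 ] [ 0.60151174 -0.20771502  0.114     ] tool [-0.00390658  0.00107196  0.07247777]
```

Request:
move_arm:
  commands: "1 -0.2 0.1 2 0 0 0;0.8 0 0 2 0 0 0;0.8 0 0 2 0 0 0;0.8 0 0 1.5 0 0 0;0.8 0 0 1.3 0 0 0;0.8 0 0 0 0 0 0;0.8 0 0 0 0 0 0;0.8 0 0 0 0 0 0;0.8 0 0 0 0 0 0"

```text
t: 10.07
eef_pos: [0.6018, -0.2073, 0.1]
tool_rot: [0.001, 0.544, 0.839, 0.0]
contact_force: [0.6, 0.3, 0.2]
gripper_width: 0.801
```

Run:
```python
from h import *
o=bot.get_obs();c=bot.read_camera('wrist')
print(o['t'],o['eef_pos'],o['tool_rot'],o['contact_force'],o['gripper_width'])
cv2.imwrite('pics/w5.png',cv2.cvtColor(c['img'],cv2.COLOR_RGB2BGR))
```

```text
10.0667 [ 0.60178704 -0.20733319  0.10002578] [9.33162716e-04 5.43805025e-01 8.39210993e-01 3.65869953e-04] [0.57607171 0.30569914 0.23315809] 0.8012708374368184
```

View pics/w5.png

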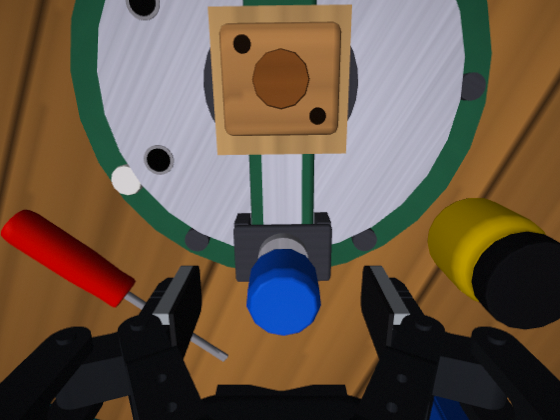

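The blue knob at (284,292) is between the pads, whose midpoint is at about 281, and matches how the black grasp looked. I'll close, then lift.

Request:
move_arm:
  commands: "0.2 0 0.05 0 0 0 0;0.2 0 0 0 0 0 0;0.1 0 0 0 0 0 0;0.1 0 0 0 0 0 0;0.1 0 0 0 0 0 0;0.1 0 0 0 0 0 0;0.1 0 0 0 0 0 0;0.1 0 0 0 0 0 0"
  force: 60

```text
t: 10.78
eef_pos: [0.6019, -0.2069, 0.0994]
tool_rot: [0.0, 0.544, 0.839, 0.0]
contact_force: [0.1, 1.7, 5.7]
gripper_width: 0.314
```

Request:
move_arm:
  commands: "0.1 0 0 -0.4 0 0 0;0.1 0 0 -0.4 0 0 0;0.1 0 0 -0.4 0 0 0;0.1 0 0 -0.2 0 0 0;0.1 0 0 0 0 0 0;0.1 0 0 0 0 0 0"

```text
t: 11.28
eef_pos: [0.6015, -0.2069, 0.1125]
tool_rot: [0.0, 0.544, 0.839, -0.0]
contact_force: [3.6, -2.4, -10.1]
gripper_width: 0.315
```

Lift is 13.1 mm. I'll ease up to the stop, watching the force.

Request:
move_arm:
  commands: "0.1 0 0 -0.1 0 0 0;0.1 0 0 -0.1 0 0 0;0.1 0 0 0 0 0 0;0.1 0 0 0 0 0 0"

```text
t: 11.62
eef_pos: [0.6014, -0.207, 0.1144]
tool_rot: [0.0, 0.544, 0.839, -0.0]
contact_force: [4.5, -1.8, -10.0]
gripper_width: 0.317
```

Request:
move_arm:
  commands: "0.1 0 0 -0.05 0 0 0;0.1 0 0 0 0 0 0;0.1 0 0 0 0 0 0;0.1 0 0 0 0 0 0;0.1 0 0 0 0 0 0;0.1 0 0 0 0 0 0"

```text
t: 12.12
eef_pos: [0.6013, -0.207, 0.1146]
tool_rot: [-0.0, 0.544, 0.839, -0.0]
contact_force: [5.8, -3.7, -13.2]
gripper_width: 0.313
```

Run:
```python
from h import *
o=bot.get_obs();print(o['t'],o['eef_pos'],o['contact_force'],o['gripper_width'])
c=bot.read_camera('wrist');s=bot.read_camera('scene')
A=cv2.resize(s['img'][165:255,195:295],None,fx=4.6,fy=4.6,interpolation=cv2.INTER_CUBIC)
B=c['img'][:,110:450];A=cv2.copyMakeBorder(A,0,420-A.shape[0],0,0,0)
cv2.imwrite('pics/w6.png',cv2.cvtColor(np.hstack([B,A]),cv2.COLOR_RGB2BGR))
```

```text
12.1167 [ 0.60129591 -0.20704372  0.11456773] [  5.75643499  -3.71779476 -13.21665465] 0.3128254589864487
```

View pics/w6.png

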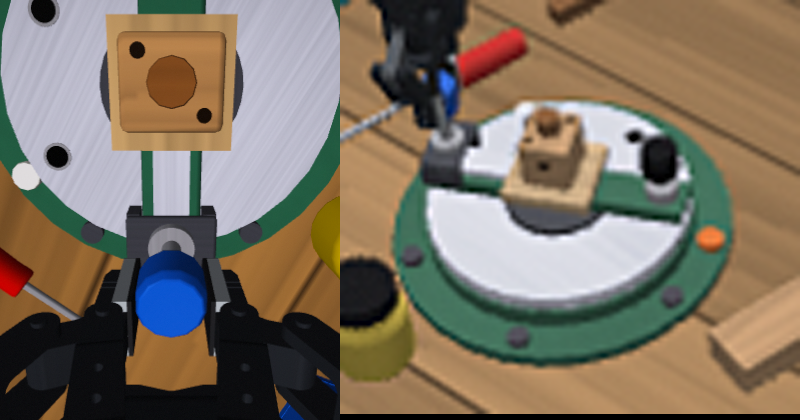

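The blue knob is gripped at (171,290) with its stem exposed. The force rising to 13 N shows it is at the upper stop. The black knob is still home at crop (319,157) beside the orange plug, so I'll hand in.

```bash
python3 -c "
from station import bot
print(bot.hand_in())"
```

```text
the job is handed in; nothing more can be done
None
```

The job is done and handed in at about 12 s of the 48 s allowed. The black index pin is home and released at the orange-plug hole, and the gripper is holding the blue lock pin up.

- **Index pin:** I lifted it about 14 mm, turned the head about 60° clockwise to the orange plug, lowered the pin and let go. Going in, it passed below the level where it would ride on the plate, with only the spring force showing. After release, the scene camera showed the knob at its home height to within about a pixel.
- **Lock pin:** I pulled it up about 15 mm. The last 0.5 mm step raised the force from about 10 N to 13 N, so it is at its upper stop. It is held at 60 N grip.
- **Other things on the bench:** The arm touched nothing else that I could see in the last pictures, though I did not check each item individually.
- **Disagreement:** One wrist measurement of the blue knob was off by about 5–10 mm because the arm was still settling. I measured again once it had settled. The two-view height of the black knob from the top and wrist cameras was also poor (82 mm), so I relied on the scene and top pair (about 100 mm).

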